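Close the bathroom jar with its quick-thread screw cap

ROBOT

A 6-joint arm with a two-finger parallel gripper is mounted at the origin on the work surface. World frame = base frame: x ahead of the robot, y to its left, z up, the work surface at z = 0. Lengths are in m, angles in rad, forces in N, time in s.
With the tool pointing down it reaches from about 0.225 to 0.875 m from the base axis. Payload 3.4 kg.
Tool frame: the origin (TCP) lies on the centre line of the jaws, within the pads' length; the fingertips stand 14 mm ahead of it and the grasp point (between the pads) lies 5 mm behind it; z points along the fingers, y is the line along which they close (so a half turn about z gives the same grasp; the last joint's range is limited). The gripper opens to 85 mm and grips with 20 to 120 N. Pads are 22 mm wide; open, the fingers measure 114 mm over their backs; the gripper's body (76 mm by 85 mm) begins 54 mm behind the grasp point. The pads swing forward as they close: fully open they stand 13 mm farther back than shut.
Start: joints at [-1.225, 0.276, 1.505, -0, 1.361, -0.121], TCP at [0.259, -0.514, 0.245] pointing down, gripper open.
Joint ranges: [-2.89, 2.89], [-0.75, 2.08], [0.22, 2.7], [-1.18, 4.32], [0.11, 2.71], [-2.7, 2.7]. Speed limits (rad/s): [2.57, 2.57, 3.14, 3.14, 3.14, 3.14].

INTERFACE

Orientations are given as a unit quaternion [w, x, y, z].
In Python, from rig import manip, eyes gives the robot as it stands.
- The arm moves only by the shell command python3 -m creep 'ROWS' [FORCE]. ROWS is JSON, a list of rows, each a list of 5 numbers: the opening, from 0 (shut) to 1 (fully open), then the shift along the tool's x, y, z normalised to -1 to 1, where 1 is 0.5 m, then the turn about the tool's z normalised to -1 to 1, where 1 is 360 degrees. In form: [[fingers, dx, dy, dz, spin], ...]. A call has 1 to 10 rows; each row is the pose to reach, as a shift and turn from the pose commanded when the call began, along the tool's axes at that moment, turning the shorter way round; what a row does not reach only later rows make up. A row lasts 1/10 s, in which the tool goes at most 50 mm and 8.59 degrees, less where a joint would pass 70% of its speed; a pose out of reach is approached as far as the arm can. A call with a number of a shift or a turn outside -1 to 1 is refused whole. A call with a gripper value outside its range is refused whole. The fingers move at their own pace and stop on an object; FORCE is the grip in N (left out, the last holds). Time passes only in rows, so rows that repeat a pose let the fingers close. It gives the time, the measured TCP pose, the force, the opening and the grip force at its end, in the units of the state.
- manip.get_state(): the state, without advancing time (a new reading comes with each control period).
- eyes.get_image(name): name is "scene" or "top" or "wrist"; returns a dict with "frame" (480x640x3 uint8, red, green, blue), "fx", "fy", "cx", "cy" (pixels), "k1" (the pictures are not rectified: a ray, as slopes to the right and down, at radius r is drawn at 1 + k1 r^2 times it, then the intrinsics apply), "R" (3x3) and "t" (3): a world point X has camera coordinates R X + t. Camera axes: x right, y down, z forward; pixel columns grow to the right and rows downward; lengths in m; the calibration is good to about 2 mm. A picture is of the moment at which its call begins. There is no depth.
- manip.sign_off(): hands the job in; it is judged then, once.
Trained networks look in the newest picture that a camera, given by its name, has taken for a name from the list of things; names that differ only in an ending like _2 or _b are one class to them, and where a whole thing is asked for, a point or a joint stands for the part that bears it (a point fixed in the world has none). Each returns a list of dicts, best first, with "confidence" (0 to 1); they miss things now and then, are a little off and sometimes report something else, mostly with a low value. They report only what shows in the picture. A call takes as long as a camera call. They do not tell look-alikes from the thing itself.
- eyes.regions_of(camera, label): "mask" (480x640 bool, what is visible of it) and "bbox" ([left, top, right, bottom] in pixels, round what is visible of it).
- eyes.place_of(camera, label): "centre" ([column, row] in pixels: a listed point, or the origin of a listed thing).
The state is a dict: "clock": time; "qpos": joint angles; "qd": joint speeds; "effort": joint torques, N m; "position": TCP position; "ee_rot": TCP orientation; "contact_force": force on the tool from outside, world axes, zero at the start; "moment": the same for the moment, N m; "width": finger opening in m; "gripper_force": force on a finger pad.
Only numpy, scipy, OpenCV 4.12 (cv2) and the standard library are available. Lean on these libraries where they do the work, as an engineer would, in place of code of your own. Each camera call takes 0.05 s, during which the arm holds its last target. There are 200 camera calls.

TASK

Put the steel screw cap back on the jar that is bolted to the vanity top: set it level on the neck, turn it backward (counterclockwise seen from above) until you feel it drop into the thread starts, then screw it forward (clockwise) until it is fully home. Never force it, neither down nor round, let go of it when it is home, and leave the other things on the counter where they are.

Things in the scene. Friction and masses are not known exactly. Their poses are not given: they have to be found in the camera images.
- cap: Loose steel screw cap, 160 g, right way up on the counter: skirt 81 dia x 32 high, hollow below (inner dia 73, depth 28). On its flat top (z = 32) a grip bar 56 long (its x) x 16 wide (its y) x 24 high, top at z = 56. Take it by the bar from above, closing across the 16 mm, fingertips just above the flat top. Origin: centre of the skirt's underside; z up
- cap_bar (a point): middle of the cap's grip bar, on the cap's axis 44 above its origin; axes as the cap's
- cap_pins (a point): on the cap's axis, 4 above its origin, in the plane of four round pins, 5 dia, 90 deg apart, that point inward from the skirt to radius 31.3. Pin undersides are 1.5 above the skirt's underside. Where they stand round the cap is not marked outside, nor told by its yaw
- jar: White ceramic jar 100 dia on a 124 x 124 steel plate bolted down; it does not give. Origin: centre of its underside, at counter height; z up. From its shoulder (z = 100) rises a steel neck 59 dia, tapering to 52 over the top 5 mm, rim at z = 129. All heights told of the jar, its thread and the cap on it are in mm in this frame
- jar_mouth (a point): centre of the jar's rim, on the axis at z = 129; axes as the jar's
- thread (a point): on the jar's axis at z = 118. Four-start thread round the neck, out to radius 35, turned by an amount no pose tells: feel for it. Counterclockwise from above, every 90 deg: stop post (7 deg, top z = 122), ridge (64 deg, flat crest z = 118), open thread start (19 deg, floor z = 108). Cap origin z: 120.5 pins on posts, 116.5 on crests, 106.5 in starts, 102.5 home
- thread_start (a point): on the jar's axis at z = 108, the floor of the starts. Backward (counterclockwise) the pins slide on the crests and fall 10 mm into the starts within about 75 deg; about 15 deg later the next posts stop them. The 4 mm step from posts to crests is not the start. Forward on the crests is blocked by the posts. A light push down of a few N is needed to feel the drop
- thread_home (a point): on the jar's axis at z = 104. Forward (clockwise) from the starts the pins run under the ridges in channels 6.5 high whose floor falls from z = 108 to 104 over 52 deg, then is level for 11 deg up to the posts, which stop the cap at home; 60 to 75 deg in all. Keep a light push down of a few N so that it follows. Friction is ordinary and varies
- cream_tin: small round aluminium cream tin, 48 dia x 26 high; origin at the centre of its underside; bystander near the cap
- nail_brush: wooden nail brush, bristles down, 85 x 36 x 30 high; origin centre of underside; bystander near the jar
- toothbrush: toothbrush lying on the counter, about 175 long along its x, 16 high; bystander
- lotion: round lotion bottle, 62 dia x 160 high; origin centre of underside; bystander at the far side
- tumbler: glass tumbler, 72 dia x 95 high; origin centre of underside; bystander at the far side
- soap: bar of soap 85 x 55 x 26 on a low white dish; origin centre of underside; bystander at the far side
There are look-alikes about, which are no part of the job. What is shaped like the cap but green is not meant.

How it is judged:
On the way:
1. the cap has dropped level into the thread starts (within 2 mm of that height, centred within 4 mm) (z of cap in the frame of jar below 0.1085 m and horizontal distance between cap and jar below 0.004 m and angle between cap's own z axis and vertical below 0.06 rad).
At the end, for the whole second after the job is handed in: The cap is screwed home on the jar: its origin within 1.3 mm above the home height (102.5 mm above the jar's origin), centred within 4 mm, tilted under 0.06 rad, at rest and let go (z of cap in the frame of jar between 0.0995 and 0.1038 m and horizontal distance between cap and jar below 0.004 m and angle between cap's own z axis and vertical below 0.06 rad and linear speed of cap below 0.02 m/s); the robot touches nothing.
It fails at once if the cap is forced: more than 30 N between cap and jar (contact force between cap and jar above 30 N).
It fails at once if the fingers or arm bear on the jar or its neck with more than 15 N (contact force between any of the fingers, the arm and jar above 15 N).
It fails at once if one of the other things on the counter is moved by more than 30 mm (distance of any of cream_tin, nail_brush, toothbrush, lotion, tumbler, soap from where it was at the start of the episode above 0.03 m).
It also fails if it takes over 72 s, if anything falls off the work surface, if the arm or the gripper's body presses on something with over 40 N, if the wrist force passes 120 N, or if a joint passes its speed limit or range.

## Working session

There is one attempt and no reset: what is moved stays moved. The work goes in short steps, Python scripts to look and compute and a shell command to move; the robot and the scene stay as the last step left them, time stands still between calls to the robot, and variables do not carry over. Pictures are saved under pics/ and viewed, at most 10 in all, crops included, and the job is handed in when it is done.

```bash
mkdir -p pics; ls; cat > h.py <<'E'
import numpy as np, cv2
from rig import manip, eyes
def ray(im,px):
    # undistort by iterating; returns origin, direction (world)
    d=np.array([(px[0]-im["cx"])/im["fx"],(px[1]-im["cy"])/im["fy"]]); u=d.copy()
    for _ in range(20): u=d/(1+im["k1"]*(u@u))
    R=np.array(im["R"]);t=np.array(im["t"])
    v=R.T@np.array([u[0],u[1],1]); return -R.T@t, v/np.linalg.norm(v)
def atz(im,px,z):
    o,v=ray(im,px); return o+v*(z-o[2])/v[2]
def tri(rs):
    A=np.zeros((3,3));b=np.zeros(3)
    for o,v in rs:
        P=np.eye(3)-np.outer(v,v);A+=P;b+=P@o
    return np.linalg.solve(A,b)
def proj(im,X):
    c=np.array(im["R"])@X+np.array(im["t"]);u=c[:2]/c[2];u=u*(1+im["k1"]*(u@u))
    return np.array([u[0]*im["fx"]+im["cx"],u[1]*im["fy"]+im["cy"]])
E
python3 - <<'E'
from h import *
np.set_printoptions(precision=4,suppress=True)
ims={}
for c in ("scene","top","wrist"):
    im=ims[c]=eyes.get_image(c); cv2.imwrite(f"pics/{c}0.png",im["frame"][:,:,::-1])
for l in ("cap","cap_bar","jar","jar_mouth","thread"):
    for c in ims:
        for d in eyes.place_of(c,l)[:3]:
            print(l,c,np.round(d["centre"],1),round(d["confidence"],2), "campos",ray(ims[c],d["centre"])[0])
s=manip.get_state();print(s)
cv2.imwrite("pics/a.png",cv2.resize(np.vstack([ims["scene"]["frame"],ims["top"]["frame"]])[:,:,::-1],(400,600)))
E
```

```text
pics
cap scene [274.6 233.2] 0.91 campos [ 1.2672 -0.0083  0.5538]
cap scene [193.1 262.3] 0.9 campos [ 1.2672 -0.0083  0.5538]
cap scene [249.4 274.1] 0.69 campos [ 1.2672 -0.0083  0.5538]
cap top [390.2 271.7] 0.85 campos [ 0.5043 -0.0479  0.8476]
cap top [370.3 342.9] 0.77 campos [ 0.5043 -0.0479  0.8476]
cap top [457.8 284.7] 0.56 campos [ 0.5043 -0.0479  0.8476]
cap_bar scene [246.9 252.5] 0.85 campos [ 1.2672 -0.0083  0.5538]
cap_bar scene [186.3 242.1] 0.81 campos [ 1.2672 -0.0083  0.5538]
cap_bar scene [277.8 225.7] 0.78 campos [ 1.2672 -0.0083  0.5538]
cap_bar top [394.8 271.5] 0.77 campos [ 0.5043 -0.0479  0.8476]
cap_bar top [469.1 282.2] 0.73 campos [ 0.5043 -0.0479  0.8476]
cap_bar top [367.2 346.9] 0.68 campos [ 0.5043 -0.0479  0.8476]
jar scene [423.9 297.9] 0.83 campos [ 1.2672 -0.0083  0.5538]
jar scene [252.3 272.7] 0.5 campos [ 1.2672 -0.0083  0.5538]
jar scene [438.2 240. ] 0.33 campos [ 1.2672 -0.0083  0.5538]
jar top [204.  239.4] 0.88 campos [ 0.5043 -0.0479  0.8476]
jar_mouth scene [437.6 241.4] 0.64 campos [ 1.2672 -0.0083  0.5538]
jar_mouth top [185.  228.7] 0.7 campos [ 0.5043 -0.0479  0.8476]
thread scene [437.  372.9] 0.74 campos [ 1.2672 -0.0083  0.5538]
thread scene [436.7 247.1] 0.7 campos [ 1.2672 -0.0083  0.5538]
thread top [188.5 229.2] 0.93 campos [ 0.5043 -0.0479  0.8476]
{'clock': 0.9, 'qpos': array([-1.225 ,  0.2759,  1.5049,  0.    ,  1.3607, -0.121 ]), 'qd': array([-0.0005, -0.0006, -0.    ,  0.0004,  0.0001, -0.0003]), 'effort': array([ -0.0006, -41.6647, -24.6101,  -0.0003,   0.0001,   0.    ]), 'position': array([ 0.2588, -0.5135,  0.2453]), 'ee_rot': array([0.0001, 0.9729, 0.2313, 0.    ]), 'contact_force': array([-0.1968,  0.5722, -1.1206]), 'moment': array([ 0.0407, -0.0219,  0.0026]), 'gripper_force': 0.0, 'width': 0.08578584930233954}
```

View pics/scene0.png

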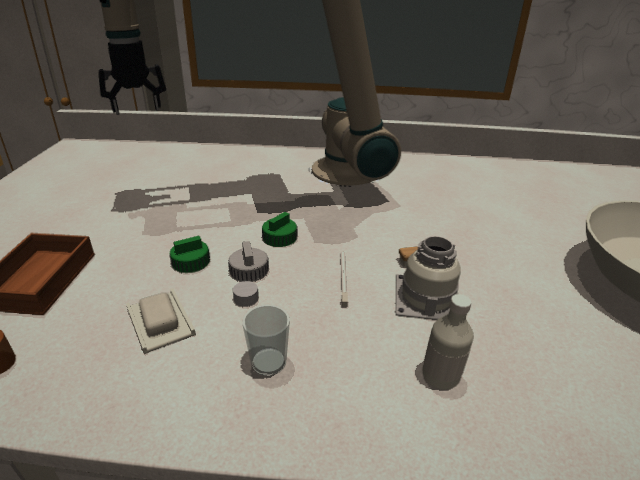

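View pics/top0.png

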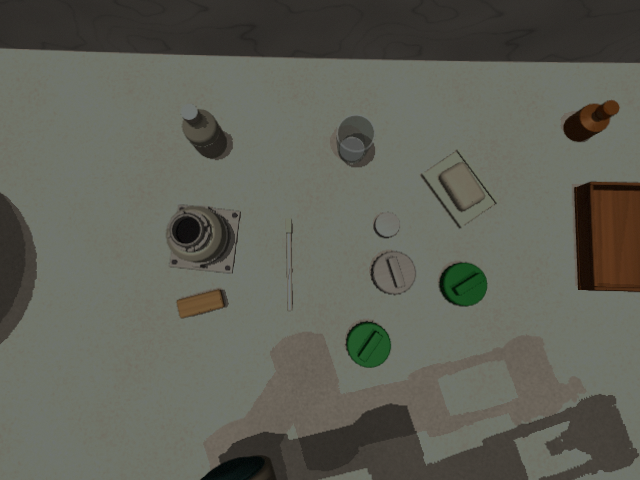

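The scene and top views show the grey cap (scene 249,265; top 393,272), two green look-alikes, the tin beside the cap at top (387,224), and the jar (top 190,235) with the brush and toothbrush near it.

```bash
python3 - <<'E'
from h import *
np.set_printoptions(precision=4,suppress=True)
s=eyes.get_image("scene");t=eyes.get_image("top")
B=tri([ray(s,(246.9,252.5)),ray(t,(394.8,271.5))]);M=tri([ray(s,(437.6,241.4)),ray(t,(185,228.7))])
print("bar",B,"cap org",atz(t,(390.2,271.7),0),"mouth",M,"jar",tri([ray(s,(423.9,297.9)),ray(t,(204,239.4))]))
a,b=atz(t,(389,257),.056),atz(t,(401,287),.056);d=b-a
print("bar dir deg",np.degrees(np.arctan2(d[1],d[0])),(a+b)/2,np.linalg.norm(d))
for n in("cream_tin","nail_brush","toothbrush"):
  for q in eyes.place_of("top",n)[:1]: print(n,atz(t,q["centre"],0),q["confidence"])
from scipy.spatial.transform import Rotation as Ro
st=manip.get_state();q=st["ee_rot"];R=Ro.from_quat([q[1],q[2],q[3],q[0]]).as_matrix();print(R)
w=eyes.get_image("wrist")
C=-np.array(w["R"]).T@np.array(w["t"]);print("cam in tool",R.T@(C-st["position"]),"\n",R.T@np.array(w["R"]).T)
E
```

```text
bar [ 0.5422 -0.1938  0.0438] cap org [ 0.5437 -0.1937  0.    ] mouth [0.5997 0.1715 0.1325] jar [ 0.5972  0.1712 -0.0026]
bar dir deg -157.69389739929306 [ 0.541  -0.1927  0.056 ] 0.0581973494672247
cream_tin [ 0.6388 -0.1827  0.    ] 0.97
nail_brush [0.4741 0.1674 0.    ] 0.73
toothbrush [0.551  0.0005 0.    ] 0.65
[[ 0.893   0.45    0.    ]
 [ 0.45   -0.893  -0.    ]
 [ 0.      0.0001 -1.    ]]
cam in tool [ 0.0725  0.0002 -0.1289] 
 [[ 0.0008 -0.959  -0.2833]
 [ 1.      0.0011 -0.0007]
 [ 0.001  -0.2833  0.959 ]]
```

```bash
python3 -m creep '[[1,0.794,-0.317,0.09,0.0122],[1,0.794,-0.317,0.09,0.0122],[1,0.794,-0.317,0.09,0.0122],[1,0.794,-0.317,0.09,0.0122],[1,0.794,-0.317,0.09,0.0122],[1,0.794,-0.317,0.09,0.0122],[1,0.794,-0.317,0.09,0.0122],[1,0.794,-0.317,0.09,0.0122],[1,0.794,-0.317,0.09,0.0122],[1,0.794,-0.317,0.09,0.0122]]' 40
cat >> h.py <<'E'
from scipy.spatial.transform import Rotation as Ro
np.set_printoptions(precision=4,suppress=True)
def tool():
    s=manip.get_state();q=s["ee_rot"];R=Ro.from_quat([q[1],q[2],q[3],q[0]]).as_matrix()
    return s,R,np.array(s["position"])
E
python3 - <<'E'
from h import *
s,R,p=tool();print(s["clock"],p,"yaw",np.degrees(np.arctan2(R[1,0],R[0,0])),R[:,2],s["qd"],s["contact_force"],s["qpos"])
w=eyes.get_image("wrist");cv2.imwrite("pics/w1.png",w["frame"][:,:,::-1])
for l in("cap_bar","cap"):
  for d in eyes.place_of("wrist",l)[:3]: print(l,d["centre"],d["confidence"],atz(w,d["centre"],.044 if l=="cap_bar" else 0))
E
```

```text
clock: 2.2
position: [0.5441, -0.19, 0.1997]
ee_rot: [-0.001, 0.981, 0.196, 0.0]
contact_force: [0.3, 0.1, -0.3]
width: 0.0853
gripper_force: 0.0
2.2 [ 0.5441 -0.19    0.1997] yaw 22.624236591667607 [ 0.0005  0.0016 -1.    ] [-0.0602 -0.0193  0.0165 -0.0594  0.017  -0.0338] [ 0.2998  0.0714 -0.3016] [-0.4577  0.3066  1.5769  0.0018  1.2584  0.7177]
cap_bar [319.2, 227.2] 0.81 [ 0.5392 -0.1912  0.044 ]
cap_bar [474.0, 311.0] 0.66 [ 0.5238 -0.3242  0.044 ]
cap_bar [206.8, 353.5] 0.59 [ 0.4109 -0.1496  0.044 ]
cap [457.9, 289.5] 0.98 [ 0.5229 -0.3269  0.    ]
cap [216.5, 327.8] 0.78 [ 0.4078 -0.1474  0.    ]
cap [329.5, 212.1] 0.7 [ 0.5431 -0.1985  0.    ]
```

View pics/w1.png

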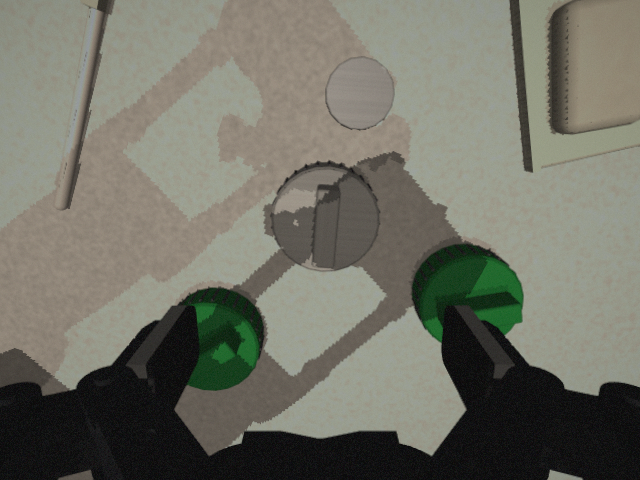

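The cap is at (326,217) in the wrist view, with its bar running from about (328,188) to (324,264). The green caps at (222,340) and (468,290) are clear of the fingers.

```bash
python3 - <<'E'
from h import *
s,R,p=tool()
w=eyes.get_image("wrist");t=eyes.get_image("top");sc=eyes.get_image("scene")
print(p)
g=cv2.cvtColor(w["frame"],cv2.COLOR_RGB2GRAY)
# crop enlarged for bar edges
c=cv2.convertScaleAbs(w["frame"][150:290,250:400,::-1],alpha=2);cv2.imwrite("pics/w1c.png",cv2.resize(c,None,fx=4,fy=4,interpolation=cv2.INTER_CUBIC))
# cap from disc in the wrist: top circle via outline
for cam,im in(("wrist",w),("top",t),("scene",sc)):
  for d in eyes.regions_of(cam,"cap")[:4]:
    m=d["mask"];f=im["frame"][m].mean(0)
    if f[1]-f[0]<25:
      (e,ax,an)=cv2.fitEllipse(max(cv2.findContours(m.astype(np.uint8),0,1)[0],key=len)); print(cam,d["confidence"],d["bbox"],f,e,ax,atz(im,e,.032))
  for d in eyes.place_of(cam,"cap_bar")[:4]: print(cam,d["centre"],d["confidence"],atz(im,d["centre"],.044))
E
```

```text
[ 0.5416 -0.1937  0.2003]
wrist 0.64 [267.1, 157.8, 377.6, 265.8] [98.3864 93.4416 86.4528] (320.8246154785156, 210.79869079589844) (107.98046112060547, 109.47526550292969) [ 0.5453 -0.1929  0.032 ]
wrist [204.9, 347.8] 0.94 [ 0.4121 -0.1501  0.044 ]
wrist [319.5, 221.7] 0.63 [ 0.5401 -0.194   0.044 ]
wrist [471.2, 306.2] 0.57 [ 0.5229 -0.3249  0.044 ]
top 0.76 [369.7, 249.1, 405.6, 294.3] [84.5077 80.7008 74.5656] (386.3099365234375, 261.6853942871094) (14.870200157165527, 38.445804595947266) [ 0.5608 -0.1808  0.032 ]
top [371.6, 345.9] 0.89 [ 0.4066 -0.1534  0.044 ]
top [470.6, 282.2] 0.68 [ 0.5267 -0.3331  0.044 ]
top [394.7, 270.6] 0.66 [ 0.544  -0.1944  0.044 ]
scene 0.82 [228.9, 243.7, 268.1, 279.8] [72.5334 68.0395 63.6027] (247.970947265625, 263.0657653808594) (38.03419494628906, 40.72574996948242) [ 0.5626 -0.1874  0.032 ]
scene [246.7, 253.1] 0.9 [ 0.5447 -0.1929  0.044 ]
scene [185.6, 244.2] 0.88 [ 0.5253 -0.328   0.044 ]
scene [278.5, 223.9] 0.8 [ 0.4222 -0.1448  0.044 ]
scene [439.0, 242.0] 0.35 [0.4612 0.2131 0.044 ]
```

View pics/w1c.png

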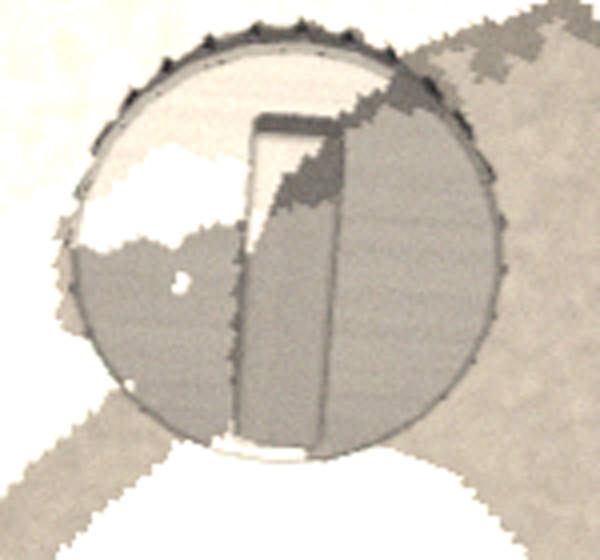

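The enlarged crop shows the bar's top face with corners at full-frame pixels (313.8,183.3), (335.3,183.8), (308.5,260) and (330.5,261.5). The top disc is centred near (322,213).

```bash
python3 - <<'E'
from h import *
s,R,p=tool();w=eyes.get_image("wrist")
P=[atz(w,c,.056) for c in((313.75,183.25),(335.25,183.75),(308.5,260),(330.5,261.5))]
c=sum(P)/4;d=(P[0]+P[1]-P[2]-P[3])/2;e=P[1]-P[0]
print(c,"len",np.linalg.norm(d),"wid",np.linalg.norm(e),"yaw",np.degrees(np.arctan2(d[1],d[0])),"tool yaw",np.degrees(np.arctan2(R[1,0],R[0,0])))
print("disc",atz(w,(321.9,213),.032)); print(p, "delta tool",R.T@(c-p))
E
```

```text
[ 0.5429 -0.1948  0.056 ] len 0.05462779248382687 wid 0.014296353624735608 yaw 18.85086562209356 tool yaw 22.299671865929902
disc [ 0.5443 -0.1943  0.032 ]
[ 0.5417 -0.1938  0.2004] delta tool [0.0007 0.0014 0.1444]
```

```bash
python3 -m creep '[[1,0.002,0.003,0.08,0.0096],[1,0.002,0.003,0.16,0.0096],[1,0.002,0.003,0.22,0.0096],[1,0.002,0.003,0.26,0.0096],[1,0.002,0.003,0.285,0.0096],[1,0.002,0.003,0.3,0.0096],[1,0.002,0.003,0.304,0.0096],[1,0.002,0.003,0.304,0.0096],[1,0.002,0.003,0.304,0.0096]]' 40
python3 -m creep '[[0,0,0,0,0],[0,0,0,0,0],[0,0,0,0,0],[0,0,0,0,0],[0,0,0,0,0],[0,0,0,0,0],[0,0,0,0,0]]' 50
python3 - <<'E'
from h import *
s,R,p=tool();print(s["clock"],p,"yaw",np.degrees(np.arctan2(R[1,0],R[0,0])),R[:,2],s["contact_force"],s["moment"])
E
```

```text
clock: 3.75
position: [0.5443, -0.1947, 0.0493]
ee_rot: [0.001, 0.986, 0.164, 0.001]
contact_force: [0.0, 0.5, 0.8]
width: 0.0853
gripper_force: 0.0
clock: 4.45
position: [0.5437, -0.1944, 0.0485]
ee_rot: [0.0, 0.986, 0.164, 0.0]
contact_force: [-0.5, -0.1, 1.6]
width: 0.0149
gripper_force: 49.2
4.45 [ 0.5437 -0.1944  0.0485] yaw 18.8972750783502 [ 0.0005 -0.0003 -1.    ] [-0.5436 -0.1325  1.569 ] [ 0.0499  0.0978 -0.0203]
```

```bash
python3 -m creep '[[0,0,0,-0.03,0],[0,0,0,-0.1,0],[0,0,0,-0.2,0],[0,0,0,-0.3,0],[0,0,0,-0.38,0],[0,0,0,-0.423,0],[0,0,0,-0.423,0]]' 50
python3 -m creep '[[0,0.01,-0.04,0,0],[0,0.04,-0.12,0,0],[0,0.07,-0.22,0,0],[0,0.1,-0.32,0,0],[0,0.13,-0.42,0,0],[0,0.16,-0.52,0,0],[0,0.185,-0.6,0,0],[0,0.202,-0.656,0,0],[0,0.202,-0.656,0,0],[0,0.202,-0.656,0,0]]' 50
python3 - <<'E'
from h import *
s,R,p=tool();print(s["clock"],p,"yaw",np.degrees(np.arctan2(R[1,0],R[0,0])),R[:,2],s["contact_force"],s["moment"],s["qpos"])
ims={c:eyes.get_image(c) for c in("wrist","scene","top")}
for c,im in ims.items():
  for l,z in(("jar_mouth",.129),("thread",.118),("cap_bar",p[2]-.003),("cap",p[2]-.047)):
    for d in eyes.place_of(c,l)[:3]: print(c,l,np.round(d["centre"],1),round(d["confidence"],2),atz(im,d["centre"],z))
cv2.imwrite("pics/w2.png",cv2.convertScaleAbs(ims["wrist"]["frame"][:,:,::-1],alpha=1.5))
E
```

```text
clock: 5.15
position: [0.545, -0.1951, 0.2633]
ee_rot: [0.002, 0.986, 0.164, 0.003]
contact_force: [1.6, 0.2, -1.8]
width: 0.0146
gripper_force: 49.0
clock: 6.15
position: [0.5316, 0.149, 0.2575]
ee_rot: [0.0, 0.986, 0.165, -0.002]
contact_force: [-0.2, -0.5, -0.7]
width: 0.0145
gripper_force: 49.2
6.15 [0.5316 0.149  0.2575] yaw 19.012955158042406 [-0.0041 -0.0016 -1.    ] [-0.1613 -0.5036 -0.725 ] [-0.0078 -0.0129 -0.0365] [ 0.1478  0.237   1.529  -0.001   1.3799  1.3869]
wrist jar_mouth [327.3 114.3] 0.62 [0.6005 0.1681 0.129 ]
wrist thread [321.4 112.5] 0.6 [0.6003 0.1718 0.118 ]
wrist cap_bar [318.4 329.1] 0.76 [0.5304 0.149  0.2545]
wrist cap_bar [568.5 415.5] 0.69 [0.5272 0.0484 0.2545]
wrist cap [320.  281.8] 0.86 [0.53   0.1483 0.2105]
wrist cap [539.  388.7] 0.62 [0.5117 0.0278 0.2105]
wrist cap [325.8 112.8] 0.53 [0.601  0.1703 0.2105]
scene jar_mouth [436.3 243.5] 0.63 [0.6012 0.1704 0.129 ]
scene thread [436.9 246.5] 0.89 [0.594  0.1745 0.118 ]
scene cap_bar [279.5 225.2] 0.79 [ 0.7743 -0.0867  0.2545]
scene cap_bar [185.4 240.7] 0.63 [ 0.8239 -0.1988  0.2545]
scene cap [275.6 239.3] 0.95 [ 0.7418 -0.0982  0.2105]
scene cap [428.  187.7] 0.88 [0.5416 0.151  0.2105]
scene cap [192.8 262.5] 0.59 [ 0.8098 -0.1999  0.2105]
top jar_mouth [185.9 224.9] 0.83 [0.6065 0.1706 0.129 ]
top thread [188.1 229.1] 0.64 [0.601  0.1698 0.118 ]
top thread [203.  236.7] 0.56 [0.5887 0.1438 0.118 ]
top cap_bar [370.7 345.3] 0.96 [ 0.433  -0.1246  0.2545]
top cap_bar [174.4 267.5] 0.83 [0.5296 0.1445 0.2545]
top cap_bar [472.1 283. ] 0.79 [ 0.5198 -0.2604  0.2545]
top cap [461.7 284.4] 0.9 [ 0.5185 -0.2612  0.2105]
top cap [180.9 266.1] 0.68 [0.5337 0.1494 0.2105]
top cap [368.6 343. ] 0.61 [ 0.4308 -0.1272  0.2105]
```

View pics/w2.png

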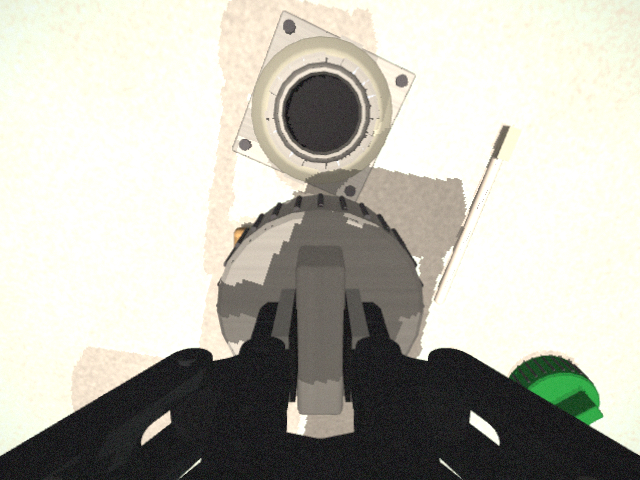

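The wrist view shows the cap held square, bar at columns 298–344 and rows 250–413. The jar mouth's dark circle is centred near (323,112).

```bash
python3 - <<'E'
from h import *
s,R,p=tool()
w=eyes.get_image("wrist");g=cv2.cvtColor(w["frame"],cv2.COLOR_RGB2GRAY)
print(p,R[:,2])
m=(g<45).astype(np.uint8);m[190:]=0
k=max(cv2.findContours(m,0,1)[0],key=cv2.contourArea);h=cv2.convexHull(k);e=cv2.fitEllipse(h);print(e, e[1][1]/w["fx"])
J=atz(w,e[0],.129)
r=[np.linalg.norm(atz(w,q[0],.129)[:2]-J[:2]) for q in h];print("J",J,"r",np.mean(r),np.std(r))
P=[atz(w,c,p[2]+.0075) for c in((298,266),(344,266),(298,413),(342,413))]
print("bar len wid",np.linalg.norm(P[0]-P[2]),np.linalg.norm(P[0]-P[1]))
c=sum(P)/4;print("bar centre",c,"in tool",R.T@(c-p),"jar in tool",R.T@(J-p))
# raw image around for far bar edge
print(g[240:275:2,320], g[404:420:1,320]); print(g[330,290:352:2])
E
```

```text
[0.5328 0.1487 0.2598] [ 0.0001 -0.0001 -1.    ]
((319.8941650390625, 115.29097747802734), (73.01139068603516, 76.67501831054688), 179.82208251953125) 0.18557345294114339
J [0.6003 0.1719 0.129 ] r 0.02203482353240896 0.0004472710853439946
bar len wid 0.05463769751859162 0.014405455952529515
bar centre [0.5323 0.1482 0.2673] in tool [-0.0006  0.0003 -0.0075] jar in tool [ 0.0714 -0.0001  0.1308]
[73 69 68 56 60 59 60 60 56 58 56 60 58 63 69 68 65 68] [ 90  89  89  91  89  91  88  87  90  84  84 115 115 110 107 113]
[25 16 19 21 61 65 70 69 70 71 74 69 68 70 69 70 69 66 70 69 70 69 69 68
 70 68 61 19 10 19 16]
```

```bash
python3 -m creep '[[0,0.05,0,0,0],[0,0.1,-0.0004,0.03,0],[0,0.1432,-0.0008,0.07,0],[0,0.1432,-0.0008,0.11,0],[0,0.1432,-0.0008,0.14,0],[0,0.1432,-0.0008,0.154,0],[0,0.1432,-0.0008,0.16,0],[0,0.1432,-0.0008,0.16,0],[0,0.1432,-0.0008,0.16,0],[0,0.1432,-0.0008,0.16,0]]' 30
cat > st.py <<'E'
from h import *
s,R,p=tool();print("t",s["clock"],"p",p,"capz %.4f"%(p[2]-.0485),"yaw %.1f"%np.degrees(np.arctan2(R[1,0],R[0,0])),"tilt",R[:2,2],"F",s["contact_force"],"M",s["moment"],"w %.4f"%s["width"])
E
python3 st.py
python3 - <<'E'
from h import *
c=[]
for n in("scene","top"):
  im=eyes.get_image(n);f=im["frame"]
  s,R,p=tool()
  u=proj(im,p-[0,0,.03]).astype(int);x,y=u;c.append(cv2.resize(f[max(0,y-60):y+60,max(0,x-65):x+65],(390,360)))
cv2.imwrite("pics/j1.png",cv2.convertScaleAbs(np.hstack(c)[:,:,::-1],alpha=1.3))
E
```

```text
clock: 7.95
position: [0.6009, 0.1723, 0.1809]
ee_rot: [0.0, 0.986, 0.164, 0.001]
contact_force: [0.1, 0.2, -1.1]
width: 0.015
gripper_force: 49.2
t 7.95 p [0.6009 0.1723 0.1809] capz 0.1324 yaw 18.9 tilt [0.002  0.0003] F [ 0.059   0.1615 -1.132 ] M [0.0321 0.0382 0.0199] w 0.0150
```

View pics/j1.png

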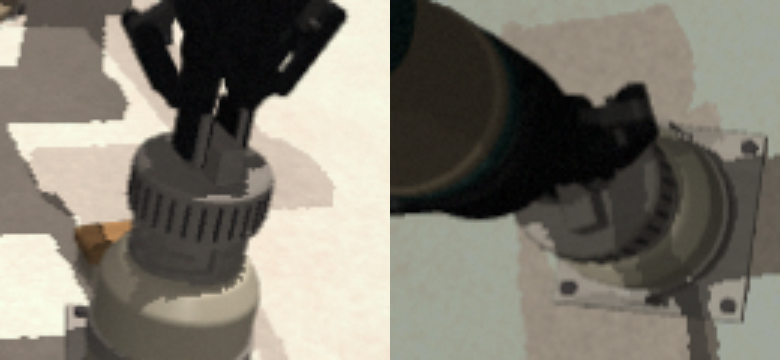

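The cap hangs level and centred over the neck in both views.

```bash
python3 -m creep '[[0,0,0,0.006,0],[0,0,0,0.012,0],[0,0,0,0.018,0],[0,0,0,0.018,0],[0,0,0,0.018,0]]' 30; python3 st.py
python3 -m creep '[[0,0,0,0.001,0],[0,0,0,0.002,0],[0,0,0,0.002,0],[0,0,0,0.002,0]]' 30; python3 st.py
python3 -m creep '[[0,0,0,0.001,0],[0,0,0,0.002,0],[0,0,0,0.002,0],[0,0,0,0.002,0]]' 30; python3 st.py
```

```text
clock: 8.55
position: [0.6003, 0.1723, 0.1705]
ee_rot: [0.0, 0.986, 0.164, -0.0]
contact_force: [0.4, 0.6, -1.6]
width: 0.0153
gripper_force: 49.2
t 8.55 p [0.6003 0.1723 0.1705] capz 0.1220 yaw 18.9 tilt [-0.0004 -0.0002] F [ 0.4131  0.6054 -1.5887] M [-0.0115  0.0103 -0.0138] w 0.0153
clock: 8.95
position: [0.6004, 0.1723, 0.1698]
ee_rot: [0.0, 0.986, 0.164, 0.0]
contact_force: [0.5, -0.2, -1.9]
width: 0.0152
gripper_force: 49.2
t 8.95 p [0.6004 0.1723 0.1698] capz 0.1213 yaw 18.9 tilt [ 0.0001 -0.0001] F [ 0.5416 -0.2045 -1.8546] M [ 0.0022 -0.0107  0.0197] w 0.0152
clock: 9.35
position: [0.6004, 0.1723, 0.1687]
ee_rot: [0.0, 0.986, 0.164, -0.0]
contact_force: [-0.3, 0.4, -1.5]
width: 0.0153
gripper_force: 49.2
t 9.35 p [0.6004 0.1723 0.1687] capz 0.1202 yaw 18.9 tilt [-0.     -0.0001] F [-0.2866  0.4182 -1.5438] M [ 0.0477 -0.0129 -0.0282] w 0.0153
```

```bash
python3 -m creep '[[0,0,0,0.001,0],[0,0,0,0.002,0],[0,0,0,0.002,0],[0,0,0,0.002,0]]' 30; python3 st.py
python3 -m creep '[[0,0,0,0.001,0],[0,0,0,0.002,0],[0,0,0,0.002,0],[0,0,0,0.002,0]]' 30; python3 st.py
```

```text
clock: 9.75
position: [0.6004, 0.1722, 0.1677]
ee_rot: [0.0, 0.986, 0.164, -0.0]
contact_force: [-0.4, 0.1, -2.4]
width: 0.0148
gripper_force: 49.2
t 9.75 p [0.6004 0.1722 0.1677] capz 0.1192 yaw 18.9 tilt [-0.     -0.0001] F [-0.3718  0.1407 -2.3872] M [-0.0069  0.0076 -0.0119] w 0.0148
clock: 10.15
position: [0.6004, 0.1723, 0.1667]
ee_rot: [0.0, 0.986, 0.164, -0.0]
contact_force: [-1.2, -0.2, -0.9]
width: 0.015
gripper_force: 49.2
t 10.15 p [0.6004 0.1723 0.1667] capz 0.1182 yaw 18.9 tilt [-0.     -0.0001] F [-1.2326 -0.2103 -0.9027] M [ 0.0075  0.0013 -0.022 ] w 0.0150
```

```bash
python3 -m creep '[[0,0,0,0.001,0],[0,0,0,0.002,0],[0,0,0,0.002,0],[0,0,0,0.002,0]]' 30; python3 st.py
python3 -m creep '[[0,0,0,0.001,0],[0,0,0,0.001,0],[0,0,0,0.001,0]]' 30; python3 st.py
```

```text
clock: 10.55
position: [0.6004, 0.1723, 0.1658]
ee_rot: [0.0, 0.986, 0.164, -0.0]
contact_force: [-0.6, 0.3, -1.8]
width: 0.0155
gripper_force: 49.2
t 10.55 p [0.6004 0.1723 0.1658] capz 0.1173 yaw 18.9 tilt [ 0.     -0.0001] F [-0.5751  0.3066 -1.7665] M [0.0038 0.0066 0.0451] w 0.0155
clock: 10.85
position: [0.6004, 0.1723, 0.1653]
ee_rot: [0.0, 0.986, 0.164, -0.0]
contact_force: [-0.1, 0.2, -1.3]
width: 0.0152
gripper_force: 49.2
t 10.85 p [0.6004 0.1723 0.1653] capz 0.1168 yaw 18.9 tilt [ 0.     -0.0001] F [-0.0565  0.2195 -1.2631] M [ 0.0149  0.0141 -0.008 ] w 0.0152
```

```bash
for i in 1; do python3 -m creep '[[0,0,0,0.001,0],[0,0,0,0.001,0],[0,0,0,0.001,0]]' 30 >/dev/null; python3 st.py; done
python3 -m creep '[[0,0,0,0.001,0],[0,0,0,0.001,0],[0,0,0,0.001,0]]' 30 >/dev/null; python3 st.py
```

```text
t 11.15 p [0.6005 0.1723 0.1649] capz 0.1164 yaw 18.9 tilt [ 0.0003 -0.    ] F [ 0.4124 -0.3967 -0.1286] M [0.0226 0.0354 0.008 ] w 0.0150
t 11.45 p [0.6005 0.1723 0.1648] capz 0.1163 yaw 18.9 tilt [0.0007 0.    ] F [ 0.0051 -0.2936  3.0851] M [-0.061   0.18   -0.0347] w 0.0150
```

```bash
cat >> st.py <<'E'
import sys
F=s["contact_force"]; sys.exit(int(F[2]<0.3 or F[2]>14 or abs(s["moment"][2])>0.6 or np.hypot(F[0],F[1])>8))
E
python3 -m creep '[[0,0,0,0.0006,0],[0,0,0,0.0006,-0.005],[0,0,0,0.0006,-0.01],[0,0,0,0.0006,-0.01]]' 30 >/dev/null; python3 st.py &&
python3 -m creep '[[0,0,0,0,-0.006],[0,0,0,0,-0.01],[0,0,0,0,-0.01]]' >/dev/null; python3 st.py &&
python3 -m creep '[[0,0,0,0,-0.006],[0,0,0,0,-0.01],[0,0,0,0,-0.01]]' >/dev/null; python3 st.py
```

```text
t 11.85 p [0.6009 0.1724 0.1647] capz 0.1162 yaw 22.5 tilt [0.0016 0.0003] F [-0.661   0.2172  5.6456] M [0.0094 0.1631 0.0876] w 0.0148
t 12.15 p [0.6009 0.1725 0.1647] capz 0.1162 yaw 26.1 tilt [0.0016 0.0005] F [-0.7721 -0.0315  4.7912] M [0.0195 0.1326 0.0572] w 0.0151
t 12.45 p [0.6009 0.1726 0.1647] capz 0.1162 yaw 29.7 tilt [0.0016 0.0006] F [-0.8648  0.9708  5.3295] M [0.0399 0.1685 0.0391] w 0.0149
```

```bash

python3 -m creep '[[0,0,0,0,-0.006],[0,0,0,0,-0.01],[0,0,0,0,-0.01]]' >/dev/null && python3 st.py &&
python3 -m creep '[[0,0,0,0,-0.006],[0,0,0,0,-0.01],[0,0,0,0,-0.01]]' >/dev/null && python3 st.py &&
python3 -m creep '[[0,0,0,0,-0.006],[0,0,0,0,-0.01],[0,0,0,0,-0.01]]' >/dev/null && python3 st.py &&
python3 -m creep '[[0,0,0,0,-0.006],[0,0,0,0,-0.01],[0,0,0,0,-0.01]]' >/dev/null && python3 st.py &&
python3 -m creep '[[0,0,0,0,-0.006],[0,0,0,0,-0.01],[0,0,0,0,-0.01]]' >/dev/null && python3 st.py &&
python3 -m creep '[[0,0,0,0,-0.006],[0,0,0,0,-0.01],[0,0,0,0,-0.01]]' >/dev/null && python3 st.py &&
python3 -m creep '[[0,0,0,0,-0.006],[0,0,0,0,-0.01],[0,0,0,0,-0.01]]' >/dev/null && python3 st.py
```

```text
t 12.75 p [0.6009 0.1726 0.1647] capz 0.1162 yaw 33.3 tilt [0.0016 0.0006] F [0.5999 1.3174 4.7794] M [ 0.0572  0.1816 -0.012 ] w 0.0152
t 13.05 p [0.6009 0.1726 0.1647] capz 0.1162 yaw 36.9 tilt [0.0017 0.0007] F [-0.9711  1.3142  5.6836] M [0.093  0.1503 0.0521] w 0.0148
t 13.35 p [0.6009 0.1727 0.1647] capz 0.1162 yaw 40.5 tilt [0.0016 0.0008] F [-0.6378 -0.389   5.3004] M [0.0706 0.1634 0.0398] w 0.0149
t 13.65 p [0.6009 0.1727 0.1647] capz 0.1162 yaw 44.1 tilt [0.0016 0.0008] F [-0.2379  0.6325  4.3623] M [0.0617 0.1845 0.0762] w 0.0150
t 13.95 p [0.6009 0.1727 0.1647] capz 0.1162 yaw 47.7 tilt [0.0016 0.0009] F [-1.0371  0.9092  5.8431] M [0.1414 0.18   0.0502] w 0.0153
t 14.25 p [0.6009 0.1728 0.1647] capz 0.1162 yaw 51.3 tilt [0.0016 0.001 ] F [-0.6065  0.7825  4.8198] M [0.1368 0.1555 0.031 ] w 0.0150
t 14.55 p [0.6009 0.1728 0.1647] capz 0.1162 yaw 54.9 tilt [0.0016 0.0011] F [-0.3906  2.3306  5.2398] M [0.1499 0.1808 0.0058] w 0.0148
```

```bash

python3 -m creep '[[0,0,0,0,-0.006],[0,0,0,0,-0.01],[0,0,0,0,-0.01]]' >/dev/null && python3 st.py &&
python3 -m creep '[[0,0,0,0,-0.006],[0,0,0,0,-0.01],[0,0,0,0,-0.01]]' >/dev/null && python3 st.py &&
python3 -m creep '[[0,0,0,0,-0.006],[0,0,0,0,-0.01],[0,0,0,0,-0.01]]' >/dev/null && python3 st.py &&
python3 -m creep '[[0,0,0,0,-0.006],[0,0,0,0,-0.01],[0,0,0,0,-0.01]]' >/dev/null && python3 st.py &&
python3 -m creep '[[0,0,0,0,-0.006],[0,0,0,0,-0.01],[0,0,0,0,-0.01]]' >/dev/null && python3 st.py &&
python3 -m creep '[[0,0,0,0,-0.006],[0,0,0,0,-0.01],[0,0,0,0,-0.01]]' >/dev/null && python3 st.py &&
python3 -m creep '[[0,0,0,0,-0.006],[0,0,0,0,-0.01],[0,0,0,0,-0.01]]' >/dev/null && python3 st.py
```

```text
t 14.85 p [0.6009 0.1728 0.1647] capz 0.1162 yaw 58.5 tilt [0.0015 0.001 ] F [0.0428 0.7783 5.3885] M [0.229  0.2419 0.0149] w 0.0151
t 15.15 p [0.6008 0.1729 0.1647] capz 0.1162 yaw 62.1 tilt [0.0015 0.0011] F [-0.3353  1.3296  5.1151] M [0.1314 0.1804 0.0149] w 0.0151
t 15.45 p [0.601  0.173  0.1646] capz 0.1161 yaw 65.7 tilt [0.0017 0.0014] F [-0.1706  2.363   4.7523] M [ 0.3491  0.1522 -0.0198] w 0.0148
t 15.75 p [0.6003 0.1722 0.1636] capz 0.1151 yaw 69.3 tilt [-0.0004 -0.0003] F [0.1241 1.162  1.9229] M [ 0.3237 -0.0751  0.1597] w 0.0150
t 16.05 p [0.5997 0.1719 0.163 ] capz 0.1145 yaw 72.9 tilt [-0.0022 -0.0009] F [ 0.3606 -0.5067 -1.2716] M [ 0.0128 -0.004  -0.0544] w 0.0150
```

```bash
sed -i 's/F\[2\]<0.3 or F\[2\]>14/(F[2]<0.3 and "d" not in sys.argv) or F[2]>(5 if "d" in sys.argv else 14)/' st.py
python3 -m creep '[[0,0,0,0.001,0],[0,0,0,0.002,0],[0,0,0,0.003,0],[0,0,0,0.003,0]]' >/dev/null && python3 st.py d &&
python3 -m creep '[[0,0,0,0.001,0],[0,0,0,0.002,0],[0,0,0,0.003,0],[0,0,0,0.003,0]]' >/dev/null && python3 st.py d &&
python3 -m creep '[[0,0,0,0.001,0],[0,0,0,0.002,0],[0,0,0,0.003,0],[0,0,0,0.003,0]]' >/dev/null && python3 st.py d &&
python3 -m creep '[[0,0,0,0.001,0],[0,0,0,0.002,0],[0,0,0,0.003,0],[0,0,0,0.003,0]]' >/dev/null && python3 st.py d
```

```text
t 16.45 p [0.6003 0.1722 0.1623] capz 0.1138 yaw 72.9 tilt [-0.0003 -0.0002] F [ 0.1617 -0.8072 -2.4975] M [ 0.0163 -0.0187 -0.0679] w 0.0149
t 16.85 p [0.6003 0.1723 0.1609] capz 0.1124 yaw 72.9 tilt [-0.0002 -0.0001] F [-0.928  -0.3761 -1.0603] M [ 0.0468 -0.001   0.0239] w 0.0154
t 17.25 p [0.6004 0.1723 0.1594] capz 0.1109 yaw 72.9 tilt [-0.0001 -0.0001] F [ 0.4927 -1.5476 -1.5842] M [ 0.0343 -0.0049 -0.0196] w 0.0149
t 17.65 p [0.6003 0.1723 0.1579] capz 0.1094 yaw 72.9 tilt [-0.0002 -0.0001] F [ 0.5717  0.1558 -1.5567] M [-0.0026  0.0149 -0.0109] w 0.0147
```

In the starts. I'll go on to the floor.

```bash

python3 -m creep '[[0,0,0,0.001,0],[0,0,0,0.002,0],[0,0,0,0.003,0],[0,0,0,0.003,0]]' >/dev/null && python3 st.py d &&
python3 -m creep '[[0,0,0,0.001,0],[0,0,0,0.002,0],[0,0,0,0.002,0],[0,0,0,0.002,0]]' >/dev/null && python3 st.py d &&
python3 -m creep '[[0,0,0,0.001,0],[0,0,0,0.001,0],[0,0,0,0.001,0]]' >/dev/null && python3 st.py d &&
python3 -m creep '[[0,0,0,0.001,0],[0,0,0,0.001,0],[0,0,0,0.001,0]]' >/dev/null && python3 st.py d
```

```text
t 18.05 p [0.6004 0.1723 0.1564] capz 0.1079 yaw 72.9 tilt [-0.0001 -0.0001] F [ 0.2972  0.0201 -1.8312] M [ 0.0234 -0.0015 -0.0314] w 0.0146
t 18.45 p [0.6004 0.1723 0.1554] capz 0.1069 yaw 72.9 tilt [-0.0001 -0.0001] F [-0.2161  0.9158 -1.9466] M [ 0.0031  0.0254 -0.0203] w 0.0148
t 18.75 p [0.6004 0.1723 0.155 ] capz 0.1065 yaw 72.9 tilt [ 0.0001 -0.    ] F [-0.1888 -0.0134 -0.8423] M [ 0.0179 -0.0732  0.0006] w 0.0150
t 19.05 p [0.6005 0.1723 0.1549] capz 0.1064 yaw 72.9 tilt [ 0.0005 -0.    ] F [-1.0731 -0.9592  2.0257] M [0.0178 0.1577 0.0185] w 0.0154
```

```bash

python3 -m creep '[[0,0,0,0.0003,0.007],[0,0,0,0.0005,0.0139],[0,0,0,0.0005,0.0139]]' >/dev/null && python3 st.py s &&
python3 -m creep '[[0,0,0,0.0003,0.007],[0,0,0,0.0007,0.0139],[0,0,0,0.0007,0.0139]]' >/dev/null && python3 st.py s &&
python3 -m creep '[[0,0,0,0.0003,0.007],[0,0,0,0.0007,0.0139],[0,0,0,0.0007,0.0139]]' >/dev/null && python3 st.py s
```

```text
t 19.35 p [0.6007 0.1722 0.1548] capz 0.1063 yaw 67.9 tilt [ 0.001 -0.   ] F [-0.8077 -0.6851  3.8408] M [-0.0389  0.1993 -0.0432] w 0.0149
t 19.65 p [0.6009 0.172  0.1545] capz 0.1060 yaw 62.9 tilt [ 0.0014 -0.0004] F [-0.2002 -1.4848  4.8235] M [-0.2692  0.2183 -0.0626] w 0.0152
t 19.95 p [0.6009 0.1721 0.1541] capz 0.1056 yaw 58.0 tilt [ 0.0014 -0.0002] F [ 0.439  -0.7467  3.9724] M [-0.2274  0.0733 -0.0536] w 0.0151
```

Following the helix nicely at about 4–5 N. I'll keep going.

```bash

python3 -m creep '[[0,0,0,0.0004,0.007],[0,0,0,0.0008,0.0139],[0,0,0,0.0008,0.0139]]' >/dev/null && python3 st.py s &&
python3 -m creep '[[0,0,0,0.0004,0.007],[0,0,0,0.0008,0.0139],[0,0,0,0.0008,0.0139]]' >/dev/null && python3 st.py s &&
python3 -m creep '[[0,0,0,0.0004,0.007],[0,0,0,0.0008,0.0139],[0,0,0,0.0008,0.0139]]' >/dev/null && python3 st.py s &&
python3 -m creep '[[0,0,0,0.0004,0.007],[0,0,0,0.0008,0.0139],[0,0,0,0.0008,0.0139]]' >/dev/null && python3 st.py s &&
python3 -m creep '[[0,0,0,0.0004,0.007],[0,0,0,0.0008,0.0139],[0,0,0,0.0008,0.0139]]' >/dev/null && python3 st.py s
```

```text
t 20.25 p [0.6009 0.1722 0.1537] capz 0.1052 yaw 52.9 tilt [ 0.0014 -0.    ] F [-1.3764 -1.4814  4.3595] M [-0.269   0.0885 -0.1682] w 0.0151
t 20.55 p [0.601  0.1723 0.1534] capz 0.1049 yaw 47.9 tilt [0.0016 0.    ] F [-0.0199 -1.057   4.506 ] M [-0.2778  0.0947 -0.1403] w 0.0154
t 20.85 p [0.6011 0.1723 0.153 ] capz 0.1045 yaw 42.9 tilt [0.0018 0.0002] F [ 0.0236 -1.0054  4.9027] M [-0.221  -0.     -0.1481] w 0.0150
t 21.15 p [0.6011 0.1723 0.1526] capz 0.1041 yaw 37.9 tilt [0.0019 0.0002] F [ 1.2789 -0.3055  5.6976] M [-0.2103  0.0883 -0.1699] w 0.0148
t 21.45 p [0.6012 0.1724 0.1522] capz 0.1037 yaw 32.9 tilt [0.002  0.0003] F [ 0.2774 -0.0211  5.8135] M [-0.1909  0.0238 -0.1626] w 0.0151
```

```bash

python3 -m creep '[[0,0,0,0.0004,0.007],[0,0,0,0.0007,0.0139],[0,0,0,0.0007,0.0139]]' >/dev/null && python3 st.py s &&
python3 -m creep '[[0,0,0,0.0004,0.007],[0,0,0,0.0007,0.0139],[0,0,0,0.0007,0.0139]]' >/dev/null && python3 st.py s &&
python3 -m creep '[[0,0,0,0.0003,0.007],[0,0,0,0.0006,0.0139],[0,0,0,0.0006,0.0139]]' >/dev/null && python3 st.py s
```

```text
t 21.75 p [0.6012 0.1724 0.1518] capz 0.1033 yaw 27.9 tilt [0.0022 0.0004] F [ 0.6034 -0.8898  5.7662] M [-0.1866 -0.0931 -0.1964] w 0.0150
t 22.05 p [0.6013 0.1725 0.1514] capz 0.1029 yaw 22.9 tilt [0.0022 0.0004] F [-0.011  -0.9683  4.0312] M [-0.1697 -0.0704 -0.1525] w 0.0148
t 22.35 p [0.6012 0.1725 0.151 ] capz 0.1025 yaw 18.0 tilt [0.0021 0.0005] F [ 0.0427 -0.9228  4.948 ] M [-0.119  -0.1947 -0.1758] w 0.0149
```

```bash
sed -i 's/>0.6/>0.35/' st.py
python3 -m creep '[[0,0,0,0.0002,0.004],[0,0,0,0.0002,0.007],[0,0,0,0.0002,0.007]]' >/dev/null && python3 st.py s &&
python3 -m creep '[[0,0,0,0,0.004],[0,0,0,0,0.007],[0,0,0,0,0.007]]' >/dev/null && python3 st.py s &&
python3 -m creep '[[0,0,0,0,0.003],[0,0,0,0,0.006],[0,0,0,0,0.006]]' >/dev/null && python3 st.py s &&
python3 -m creep '[[0,0,0,0,0.003],[0,0,0,0,0.006],[0,0,0,0,0.006]]' >/dev/null && python3 st.py s &&
python3 -m creep '[[0,0,0,0,0.003],[0,0,0,0,0.006],[0,0,0,0,0.006]]' >/dev/null && python3 st.py s
```

```text
t 22.65 p [0.6012 0.1725 0.1509] capz 0.1024 yaw 15.5 tilt [0.002  0.0004] F [ 0.6316 -0.6054  5.7087] M [-0.0501 -0.2106 -0.0298] w 0.0149
t 22.95 p [0.601  0.1724 0.1508] capz 0.1023 yaw 12.9 tilt [0.0015 0.0003] F [-0.1303 -0.5535  4.7912] M [-0.106  -0.1741 -0.0362] w 0.0149
t 23.25 p [0.6008 0.1724 0.1507] capz 0.1022 yaw 10.7 tilt [0.0011 0.0002] F [ 1.4316 -1.6239  5.7342] M [-0.1375 -0.1472  0.0092] w 0.0149
t 23.55 p [0.6008 0.1724 0.1507] capz 0.1022 yaw 8.6 tilt [0.0011 0.0003] F [ 0.8487 -0.8997  6.2375] M [-0.1601 -0.0753 -0.0339] w 0.0152
t 23.85 p [0.601  0.1718 0.1507] capz 0.1022 yaw 6.4 tilt [ 0.0013 -0.001 ] F [ 0.8761 -2.5223  6.0494] M [-0.337  -0.2438  0.1767] w 0.0151
```

```bash

python3 -m creep '[[0,0,0,0,0.003],[0,0,0,0,0.003],[0,0,0,0,0.003]]' >/dev/null && python3 st.py s &&
python3 -m creep '[[0,0,0,0,0.003],[0,0,0,0,0.003],[0,0,0,0,0.003]]' >/dev/null && python3 st.py s &&
python3 -m creep '[[0,0,0,0,0.003],[0,0,0,0,0.003],[0,0,0,0,0.003]]' >/dev/null && python3 st.py s
```

```text
t 24.15 p [0.601  0.1717 0.1507] capz 0.1022 yaw 5.4 tilt [ 0.0014 -0.0015] F [ 0.3045 -2.1896  5.3736] M [-0.3887 -0.2112  0.597 ] w 0.0151
```

```bash
python3 -m creep '[[0,0,0,-0.0008,-0.005],[0,0,0,-0.0008,-0.005],[0,0,0,-0.0008,-0.005]]' >/dev/null; python3 st.py
python3 -m creep '[[0.3,0,0,0,0],[0.6,0,0,0,0],[1,0,0,0,0],[1,0,0,0,0],[1,0,0,0,0],[1,0,0,0,0],[1,0,0,0,0],[1,0,0,0,0]]' ; python3 st.py
```

```text
t 24.45 p [0.6008 0.172  0.1508] capz 0.1023 yaw 7.1 tilt [ 0.0008 -0.0006] F [ 2.7495 -2.0823  3.7847] M [-0.3466 -0.3495  0.1993] w 0.0152
clock: 25.25
position: [0.6004, 0.1723, 0.1509]
ee_rot: [0.0, 0.998, 0.061, 0.0]
contact_force: [-0.9, 0.0, -0.3]
width: 0.0855
gripper_force: 0.0
t 25.25 p [0.6004 0.1723 0.1509] capz 0.1024 yaw 7.1 tilt [ 0.0001 -0.    ] F [-0.9411  0.0419 -0.3242] M [ 0.0673  0.0129 -0.0242] w 0.0855
```

```bash
python3 -m creep '[[1,0,0,-0.02,0],[1,0,0,-0.06,0],[1,0,0,-0.12,0],[1,0,0,-0.18,0],[1,0,0,-0.2,0],[1,-0.05,0,-0.22,0],[1,-0.13,0,-0.22,0],[1,-0.13,0,-0.22,0],[1,-0.13,0,-0.22,0]]'
python3 - <<'E'
from h import *
s,R,p=tool();fr=[]
ims={c:eyes.get_image(c) for c in("wrist","scene","top")}
s,R,p=tool();print(p)
for c,im in ims.items():
  for d in eyes.place_of(c,"cap_bar")[:4]: print(c,np.round(d["centre"],1),round(d["confidence"],2),atz(im,d["centre"],.1465))
def best(c): 
  q=[d["centre"] for d in eyes.place_of(c,"cap_bar") if np.linalg.norm(atz(ims[c],d["centre"],.1465)[:2]-[.6,.172])<.02]
  return [ray(ims[c],x) for x in q[:1]]
r=sum([best(c) for c in ims],[]);print(len(r),len(r)>1 and tri(r))
cv2.imwrite("pics/end.png",cv2.resize(np.hstack([ims["wrist"]["frame"],ims["scene"]["frame"]])[:,:,::-1],(800,300)))
E
```

```text
clock: 26.15
position: [0.535, 0.1642, 0.2609]
ee_rot: [0.0, 0.998, 0.062, 0.0]
contact_force: [0.2, 0.3, 0.2]
width: 0.0856
gripper_force: 0.0
[0.5368 0.1644 0.2607]
wrist [321.5 129.8] 0.75 [0.5982 0.1713 0.1465]
scene [186.8 240.9] 0.94 [ 0.6643 -0.265   0.1465]
scene [278.7 223.6] 0.83 [ 0.591  -0.1172  0.1465]
scene [441.6 231. ] 0.69 [0.5854 0.1796 0.1465]
top [182.6 229.8] 0.83 [0.5958 0.1701 0.1465]
top [469.9 282.9] 0.8 [ 0.5227 -0.2956  0.1465]
top [370.2 350.8] 0.65 [ 0.4115 -0.1379  0.1465]
3 [0.597  0.1721 0.1523]
```

View pics/end.png

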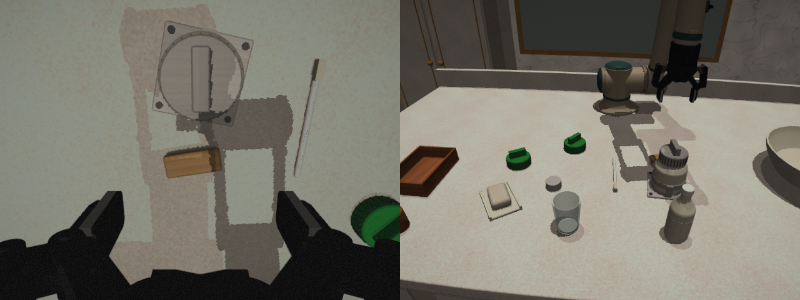

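The cap sits level on the jar, centred in the wrist view at (201,77), the gripper is clear, and nothing else has moved. I'm handing the job in.

```bash
python3 -c "
from rig import manip
print(manip.sign_off())"
```

```text
the job is handed in; nothing more can be done
None
```

The cap is screwed home on the jar (origin about 102.4 mm up, worked out from the arm's position), level and let go, with no wrist force above about 7 N in any check; the job is handed in at about 26 s, and no verdict was returned.

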